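# Turn a filter mount glass-down onto the inspection window

## Task

On the microscopy bench, pick up the small rectangular filter mount with a single glass window (not the long one with two windows, not the round one) and seat it, glass up, flat in the pocket of the open hinged flipper plate. Let go of it, then take the flipper by its handle bar and swing it all the way over, so that the mount drops glass-down and lies flat in the fixed nest. Leave the flipper closed over the nest and let go.

Things in the scene. Friction and masses are not known exactly. Their poses are not given: they have to be found in the camera images.
- mount_center (a point): Centre (half-way up) of the mount to turn: aluminium block 52 (x) x 40 (y) x 20 mm (z), 0.1 kg, one round 32 mm glass window in its +z face; starts on the bench, glass up. A half turn about z makes no difference. Bystanders 100 mm or more away, centre to centre: a long mount (92 x 40 mm, two windows) and a round one (48 mm), both 20 mm high. Two small bottles stand at the far right.
- pocket (a point): Centre of the flipper pocket's floor, moves with the flipper. Open: 50 mm above the bench, z up, x parallel to the hinge, y from hinge to handle. Inside 74 (x) by 58 mm (y): the mount's 52 mm goes along x; seated, its centre is 10 mm above. Fence 10 mm high (9 mm on the hinge side); its x sides have 34 mm gaps mid-way for fingers holding the mount across its 52 mm.
- nest (a point): Centre of the fixed nest's floor (white round window), across the hinge from the open pocket; 26 mm above the bench. z up, x parallel to the hinge, y towards it. Inside 74 (x) by 58 mm (y), fence 11 mm high or less. Hinge line: 39 mm from here in +y and 24 mm higher (50 mm above the bench). The mount lying here has its centre 10 mm above this point; the closed plate is 24 mm above it.
- handle (a point): Middle of the flipper's handle: round steel bar, 10 mm thick, 66 mm long, parallel to the hinge, 125 mm from its line; moves with the flipper. 50 mm above the bench both open and closed, 175 mm at the top of its arc. 45 mm free between bar and plate for a finger. The bar turns between gripper pads, so the gripper can point down through the whole swing. Axes as the pocket's.
- flipper (a joint): Flipper angle, rad: 0 = open, flat, pocket up (the start); 3.14 = swung fully over, upside down above the nest, against its stop. The stiff hinge holds it about where it is left; moving it takes 1 to 4 N at the handle. Past about 1.5 rad the mount tips out into the nest by itself; a steady swing in 3 to 6 s suits.
Things that resemble listed ones, but are neither listed nor needed, are in the scene too. Leave any red or yellow look-alike of the part that bears mount_center alone.

How it is judged:
By the outcome, as a careful person would: the job done as asked, in the order asked, and still so for the second after the job is handed in, with the robot touching nothing.
It also fails if it takes over 58 s, if anything falls off the work surface, if the arm or the gripper's body presses on something with over 40 N, if the wrist force passes 120 N, or if a joint passes its speed limit or range.

## Robot

A 6-joint arm with a two-finger parallel gripper is mounted at the origin on the work surface. World frame = base frame: x ahead of the robot, y to its left, z up, the work surface at z = 0. Lengths are in mm, angles in degrees, forces in N, time in s.
With the tool pointing down it reaches from about 300 to 850 mm from the base axis. Payload 4.2 kg.
Tool frame: the origin (TCP) lies between the finger pads; the fingertips stand 14 mm ahead of it and the grasp point (between the pads) lies 5 mm behind it (env.finger_overhang is the distance from the TCP to the fingertips, in mm); z points along the fingers, y is the line along which they close (so a half turn about z gives the same grasp; the last joint's range is limited). The gripper opens to 91 mm and grips with 3 to 60 N. Pads are 32 mm wide; open, the fingers measure 118 mm over their backs; the gripper's body (76 mm by 178 mm) begins 60 mm behind the grasp point.
Start: joints at [68.755, 18.312, 89.639, -0, 72.044, -1.146], TCP at [197.601, 539.996, 227.976] pointing down, gripper open.
Joint ranges: [-177.97, 177.97], [-48.28, 115.42], [12.27, 149.76], [-77.06, 257.06], [2.81, 150.46], [-146.56, 146.56]. Speed limits (degrees/s): [147.25, 147.25, 180, 180, 180, 180].

## Interface

Orientations are given as [roll, pitch, yaw] about the fixed x, y, z axes, in that order (R = Rz(yaw) Ry(pitch) Rx(roll)).
In Python, from workcell import status, cams, env, finder gives the robot as it stands.
- The arm moves only by the tool apply_moves, never from a script. Its argument "increments" is a list of rows, each a list of 7 numbers: the opening, from -1 (shut) to 1 (fully open), then the shift along the world's x, y, z in m, then the turn, a rotation vector about the world's x, y, z in degrees. In form: [[gripper, x, y, z, ax, ay, az], ...]. A call has 1 to 5 rows; each row shifts and turns the commanded pose from where the row before left it; what a row does not reach is not made up. A row lasts 1/12 s, in which the tool goes at most 41.7 mm and 7.16 degrees, less where a joint would pass 70% of its speed; a pose out of reach is approached as far as the arm can. A call with a gripper value outside its range is refused whole. The fingers move at their own pace and stop on an object; "newtons" is the grip in N (left out, the last holds). Time passes only in rows, so rows that do not move let the fingers close. It gives the time, the measured TCP pose, the force, the opening and the grip force at its end, in the units of the state.
- status.state(): the state, without advancing time (a new reading comes with each control period).
- cams.grab_frame(name): name is "scene" or "top"; returns a dict with "color" (480x640x3 uint8, red, green, blue), "intrinsics" (3x3 intrinsics, pixels), "k1" (the pictures are not rectified: a ray, as slopes to the right and down, at radius r is drawn at 1 + k1 r^2 times it, then the intrinsics apply), "R" (3x3) and "t" (3): a world point X has camera coordinates R X + t. Camera axes: x right, y down, z forward; pixel columns grow to the right and rows downward; lengths in mm; the calibration is good to about 2 mm. A picture is of the moment at which its call begins. There is no depth.
- env.job_done(): hands the job in; it is judged then, once.
Trained networks look in the newest picture that a camera, given by its name, has taken for a name from the list of things; names that differ only in an ending like _2 or _b are one class to them, and where a whole thing is asked for, a point or a joint stands for the part that bears it (a point fixed in the world has none). Each returns a list of dicts, best first, with "score" (0 to 1); they miss things now and then, are a little off and sometimes report something else, mostly with a low value. They report only what shows in the picture. A call takes as long as a camera call. They do not tell look-alikes from the thing itself.
- finder.boxes_of(query, camera): "rect" ([left, top, width, height] in pixels, round what is visible of it).
- finder.trace(query, camera): "pixels" (480x640 bool, what is visible of it) and "rect" ([left, top, width, height] in pixels, round what is visible of it).
The state is a dict: "time_s": time; "qpos": joint angles; "qvel": joint speeds; "effort": joint torques, N m; "ee_pos": TCP position; "ee_rot": TCP orientation; "force": force on the tool from outside, world axes, zero at the start; "torque": the same for the moment, N m; "gripper_width": finger opening in mm; "gripper_force": force on a finger pad.
Only numpy, scipy, OpenCV 4.12 (cv2) and the standard library are available. Lean on these libraries where they do the work, as an engineer would, in place of code of your own. Each camera call takes 0.05 s, during which the arm holds its last target. There are 200 camera calls.

## Working session

There is one attempt and no reset: what is moved stays moved. The work goes in short steps, Python scripts to look and compute and a tool call to move; the robot and the scene stay as the last step left them, time stands still between calls to the robot, and variables do not carry over. Pictures are saved under pics/ and viewed, at most 10 in all, crops included, and the job is handed in when it is done.

Besides the shell and the picture viewer there is one more tool, called after "Emit:" in YAML: its name, and indented under it one key for each argument. apply_moves: Moves the arm, as the interface text tells. Its arguments: {"type":"object","properties":{"increments":{"type":"array","items":{"type":"array","items":{"type":"number"}}},"newtons":{"type":"number"}},"required":["increments"]}

```bash
mkdir -p pics; cat > h.py <<'E'
import numpy as np, cv2
from workcell import status, cams, env, finder
def grab(n,f=None):
    g=cams.grab_frame(n)
    if f: cv2.imwrite(f'pics/{f}.png',cv2.cvtColor(g['color'],cv2.COLOR_RGB2BGR))
    return g
def w(g,px,z):
    K=np.array(g['intrinsics']);R=np.array(g['R']);t=np.array(g['t'])
    d=np.array([(px[0]-K[0,2])/K[0,0],(px[1]-K[1,2])/K[1,1]]);s=d.copy()
    for _ in range(30): s=d/(1+g['k1']*(s@s))
    r=R.T@np.r_[s,1];c=-R.T@t
    return c+r*(z-c[2])/r[2]
def p(g,X):
    c=np.array(g['R'])@np.array(X)+np.array(g['t']);s=c[:2]/c[2];s=s*(1+g['k1']*(s@s))
    K=np.array(g['intrinsics']);return np.array([K[0,0]*s[0]+K[0,2],K[1,1]*s[1]+K[1,2]])
E
python3 - <<'E'
from h import *
np.set_printoptions(precision=1,suppress=True)
for n in ['top','scene']:
    g=grab(n,n+'0')
    print(n,-np.array(g['R']).T@g['t'],np.array(g['R'])[2],g['k1'])
    for q,z in [('mount_center',20),('pocket',50),('nest',26),('handle',50),('flipper',50)]:
        try:
            for r in finder.trace(q,n)[:4]:
                ys,xs=np.nonzero(r['pixels']);c=[xs.mean(),ys.mean()]
                print(q,round(r['score'],2),r['rect'],len(xs),np.array(c),w(g,c,z)[:2])
        except Exception as e: print(q,e)
E
```

```text
top [ 404.3    4.6 1169.4] [ 0.1  0.  -1. ] -0.06774540147908843
mount_center 0.98 [472.6, 255.3, 27.7, 29.3] 732 [484.8 269.3] [ 498.5 -297.6]
mount_center 0.87 [417.0, 258.6, 35.2, 34.1] 661 [434.7 273.4] [ 493.1 -203.8]
mount_center 0.58 [459.6, 189.9, 29.7, 31.9] 661 [473.7 203.3] [ 623.3 -283.4]
pocket 0.58 [136.6, 230.7, 82.4, 65.3] 2546 [180.4 263.7] [518.5 260. ]
nest 0.87 [135.9, 214.6, 124.5, 89.7] 6374 [205.9 258.3] [530. 218.]
handle 0.84 [134.9, 228.9, 82.9, 63.5] 2585 [180.2 263.6] [518.8 260.2]
flipper 0.76 [135.7, 229.1, 83.7, 67.8] 2866 [178.6 264.4] [517.5 263.1]
scene [1054.8 -686.5  883.2] [-0.5  0.6 -0.7] 0.03613367033376413
mount_center 0.92 [207.9, 351.0, 30.7, 29.5] 672 [222.5 365.8] [ 505.2 -307.4]
mount_center 0.9 [242.9, 317.8, 23.5, 29.2] 549 [254.7 332.7] [ 499.2 -215.4]
mount_center 0.58 [263.7, 381.9, 32.8, 26.7] 763 [278.4 395.8] [ 628.9 -293.9]
pocket 0.84 [369.0, 179.3, 52.3, 44.6] 1176 [396.8 203.7] [519.5 255.9]
nest 0.81 [352.2, 183.3, 70.0, 79.2] 3484 [391.  224.8] [536.4 207.5]
flipper 0.64 [368.0, 183.7, 52.9, 39.6] 1125 [397.1 204. ] [520.7 255. ]
```

```bash
python3 - <<'E'
import cv2
a=cv2.imread('pics/top0.png')
cv2.imwrite('pics/t1.png',cv2.hconcat([cv2.resize(a[170:320,120:270],(400,400),interpolation=2),cv2.resize(a[170:320,380:530],(400,400),interpolation=2)]))
E
```

```text
(no output)
```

View pics/top0.png

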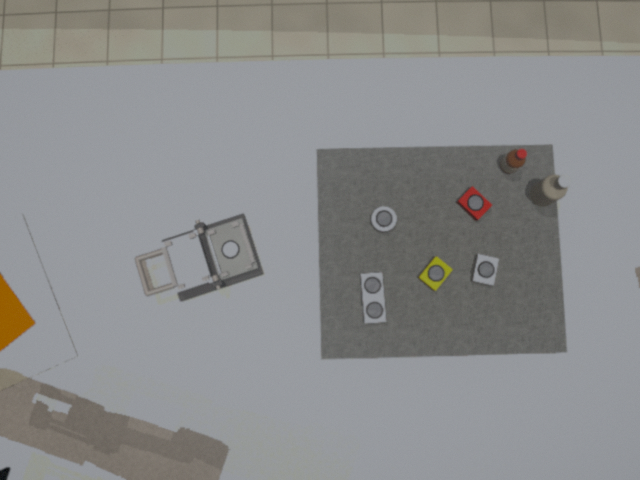

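View pics/t1.png

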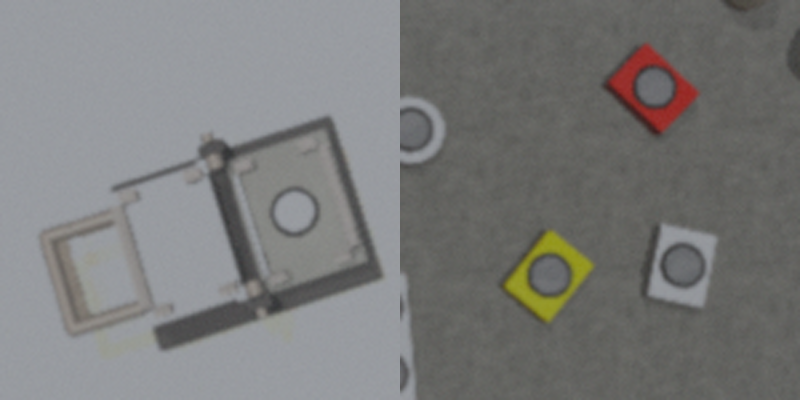

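View pics/scene0.png

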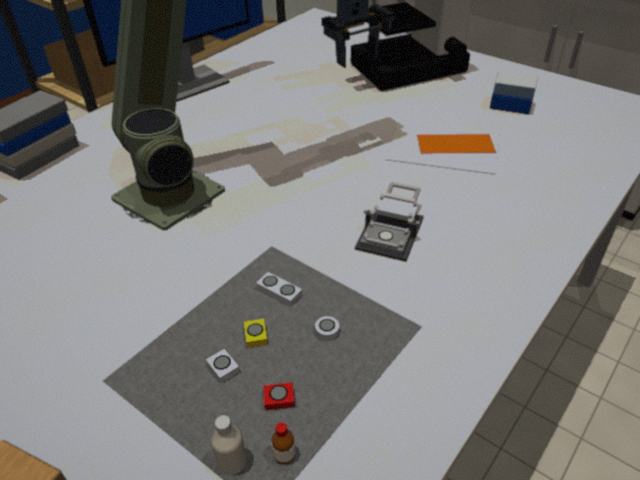

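The top view shows the white mount at about (486,269), the nest window at (231,249), the white open plate in the middle and the handle bar at its left, about (142,276). Red and yellow look-alikes are at (475,203) and (436,273). Next I'll measure these positions.

```bash
cat > m.py <<'E'
from h import *
from scipy.optimize import minimize
np.set_printoptions(precision=1,suppress=True)
def fitbox(obs,x0,dims=(52,40,20),zc=10):
    # obs: list of (g,mask)
    def cost(v):
        c,s=np.cos(v[2]),np.sin(v[2]);tot=0
        for g,m in obs:
            P=[]
            for a in(-.5,.5):
                for b in(-.5,.5):
                    for k in(-.5,.5):
                        u,q=a*dims[0],b*dims[1];P.append(p(g,[v[0]+c*u-s*q,v[1]+s*u+c*q,zc+k*dims[2]]))
            h=cv2.convexHull(np.float32(P));im=np.zeros(m.shape,np.uint8)
            cv2.fillConvexPoly(im,np.int32(np.round(h*16)),1,shift=4)
            big=cv2.GaussianBlur(im.astype(np.float32),(0,0),1.2);tot+=((big-cv2.GaussianBlur(m.astype(np.float32),(0,0),1.2))**2).sum()
        return tot
    r=min((minimize(cost,[x0[0],x0[1],a],method='Nelder-Mead',options=dict(initial_simplex=np.array([[x0[0],x0[1],a],[x0[0]+8,x0[1],a],[x0[0],x0[1]+8,a],[x0[0],x0[1],a+.3]]))) for a in(-.6,-.2,.2,.6)),key=lambda r:r.fun)
    return r.x,r.fun
E
python3 - <<'E'
from m import *
obs=[]
G={}
for n,px in(('top',(485,269)),('scene',(222,366))):
    g=grab(n);G[n]=g
    r=min(finder.trace('mount_center',n),key=lambda r:np.hypot(r['rect'][0]+r['rect'][2]/2-px[0],r['rect'][1]+r['rect'][3]/2-px[1]))
    obs.append((g,r['pixels']))
for o in([obs[0]],[obs[1]],obs):
    x,f=fitbox(o,(498,-300)); print(x,np.degrees(x[2]),f)
g=G['top']
def tc(c):return (c[0]/400*150+120-.3,c[1]/400*150+170-.3)
print('nestwin',w(g,tc((295,210)),26), 'scene',w(G['scene'],(386,236),26))
for nm,c,z in[('bar a',(45,236),50),('bar b',(73,330),50),('hinge a',(213,150),50),('hinge b',(258,290),50),('base tr',(330,118),10),('base br',(381,275),10)]:
    print(nm,w(g,tc(c),z))
s=G['scene']['color'];t=g['color']
a=cv2.resize(s[170:270,340:440],(600,600),interpolation=2);cv2.imwrite('pics/s1.png',a[:,:,::-1])
E
```

```text
[ 499.2 -299.5   -0.3] -15.571546657477825 24.944929122924805
[ 497.1 -302.4   -0.2] -12.920658698199327 7.76527214050293
[ 498.6 -301.3   -0.3] -15.28634785444176 48.368858337402344
nestwin [547.3 172.7  26. ] scene [548.9 167.4  26. ]
bar a [530.3 340.2  50. ]
bar b [466.  320.2  50. ]
hinge a [586.9 225.2  50. ]
hinge b [490.5 194.5  50. ]
base tr [614.4 150.   10. ]
base br [502.2 115.   10. ]
```

View pics/s1.png

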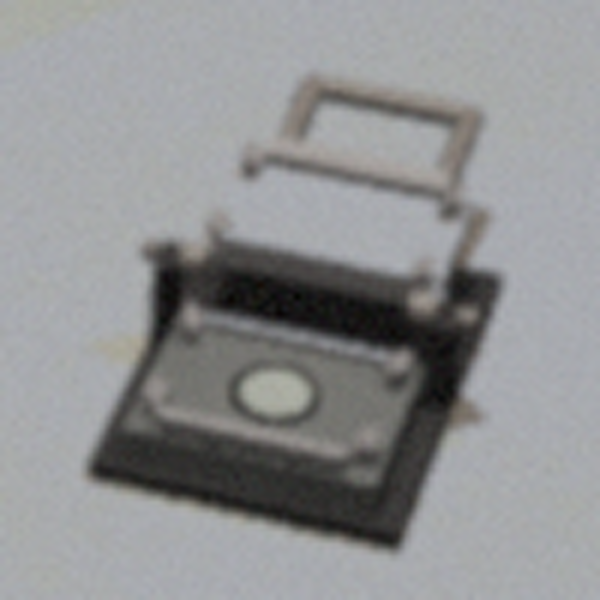

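```bash
python3 - <<'E'
from h import *
s=status.state();print(s)
from scipy.spatial.transform import Rotation as R
print(R.from_euler('xyz',s['ee_rot'],degrees=True).as_matrix().round(3))
E
```

```text
{'time_s': 0.8, 'qpos': array([ 6.87561318e+01,  1.83097836e+01,  8.96392753e+01, -1.05223377e-03,
        7.20462110e+01, -1.14488941e+00]), 'qvel': array([-0.05375004,  0.1197708 ,  0.09637921,  0.04166123, -0.01872885,
       -0.03284665]), 'effort': array([ 1.23530514e-03, -4.12301481e+01, -2.32219899e+01,  7.31967087e-02,
        3.74513981e-02,  3.09117638e-05]), 'ee_pos': array([197.58857009, 539.98197019, 227.99529155]), 'ee_rot': array([1.79995291e+02, 1.09533423e-03, 1.59901345e+02]), 'force': array([ 0.19426255, -0.34577092,  0.46746709]), 'torque': array([-0.00606727, -0.01088888, -0.05128671]), 'gripper_force': 0.0, 'gripper_width': 91.02750400962582}
[[-0.939  0.344  0.   ]
 [ 0.344  0.939  0.   ]
 [-0.     0.    -1.   ]]
```

Emit:
apply_moves:
  increments:
    - [1,0.0125,-0.035,-0.004,0,0,-3.55]
    - [1,0.0125,-0.035,-0.004,0,0,-3.55]
    - [1,0.0125,-0.035,-0.004,0,0,-3.55]
    - [1,0.0125,-0.035,-0.004,0,0,-3.55]
    - [1,0.0125,-0.035,-0.004,0,0,-3.55]
  newtons: 25

```text
time_s: 1.22
ee_pos: [260.3, 363.4, 207.8]
ee_rot: [180.0, 0.0, 142.0]
force: [0.9, -0.4, 0.3]
gripper_width: 90.8
gripper_force: 0.0
```

Emit:
apply_moves:
  increments:
    - [1,0.0125,-0.035,-0.004,0,0,-3.55]
    - [1,0.0125,-0.035,-0.004,0,0,-3.55]
    - [1,0.0125,-0.035,-0.004,0,0,-3.55]
    - [1,0.0125,-0.035,-0.004,0,0,-3.55]
    - [1,0.0125,-0.035,-0.004,0,0,-3.55]

```text
time_s: 1.63
ee_pos: [322.8, 188.4, 188.1]
ee_rot: [179.9, 0.0, 124.3]
force: [-0.3, -0.3, 0.8]
gripper_width: 91.3
gripper_force: 0.0
```

Emit:
apply_moves:
  increments:
    - [1,0.0125,-0.035,-0.004,0,0,-3.55]
    - [1,0.0125,-0.035,-0.004,0,0,-3.55]
    - [1,0.0125,-0.035,-0.004,0,0,-3.55]
    - [1,0.0125,-0.035,-0.004,0,0,-3.55]
    - [1,0.0125,-0.035,-0.004,0,0,-3.55]

```text
time_s: 2.05
ee_pos: [385.4, 13.1, 168.2]
ee_rot: [179.9, 0.0, 106.5]
force: [1.0, 0.9, -0.2]
gripper_width: 90.9
gripper_force: 0.0
```

Emit:
apply_moves:
  increments:
    - [1,0.0125,-0.035,-0.004,0,0,-3.55]
    - [1,0.0125,-0.035,-0.004,0,0,-3.55]
    - [1,0.0125,-0.035,-0.004,0,0,-3.55]
    - [1,0.0125,-0.035,-0.004,0,0,-3.55]
    - [1,0.0125,-0.035,-0.004,0,0,-3.55]

```text
time_s: 2.47
ee_pos: [447.9, -162.1, 148.0]
ee_rot: [180.0, 0.0, 88.7]
force: [0.6, 0.1, -0.1]
gripper_width: 91.4
gripper_force: 0.0
```

Emit:
apply_moves:
  increments:
    - [1,0.0125,-0.035,-0.004,0,0,-3.55]
    - [1,0.0125,-0.035,-0.004,0,0,-3.55]
    - [1,0.0125,-0.035,-0.004,0,0,-3.55]
    - [1,0.0125,-0.035,-0.004,0,0,-3.55]
    - [1,0,0,0,0,0,0]

```text
time_s: 2.88
ee_pos: [499.9, -306.1, 131.1]
ee_rot: [179.8, 0.2, 74.4]
force: [0.3, 0.6, 0.1]
gripper_width: 90.8
gripper_force: 0.0
```

Emit:
apply_moves:
  increments:
    - [1,0,0,-0.02,0,0,0]
    - [1,0,0,-0.02,0,0,0]
    - [1,0,0,0,0,0,0]

```text
time_s: 3.13
ee_pos: [495.2, -298.6, 88.5]
ee_rot: [-179.6, -0.1, 74.7]
force: [-0.4, -0.2, -0.9]
gripper_width: 91.1
gripper_force: 0.0
```

```bash
python3 - <<'E'
from h import *
g=grab('scene');a=cv2.resize(g['color'][280:430,150:350],(800,600),interpolation=2);cv2.imwrite('pics/s2.png',a[:,:,::-1].copy())
s=status.state();print(s['ee_pos'],s['ee_rot'])
def q(X):return (p(g,X)-[150,280])*4
print(q([499,-301,20]),q([s['ee_pos'][0],s['ee_pos'][1],s['ee_pos'][2]-14]))
E
```

```text
[ 496.20008072 -298.9494774    90.27794958] [-1.79737046e+02 -8.73915163e-02  7.47137973e+01]
[290.40226697 327.24591627] [272.11582668 243.86662251]
```

View pics/s2.png

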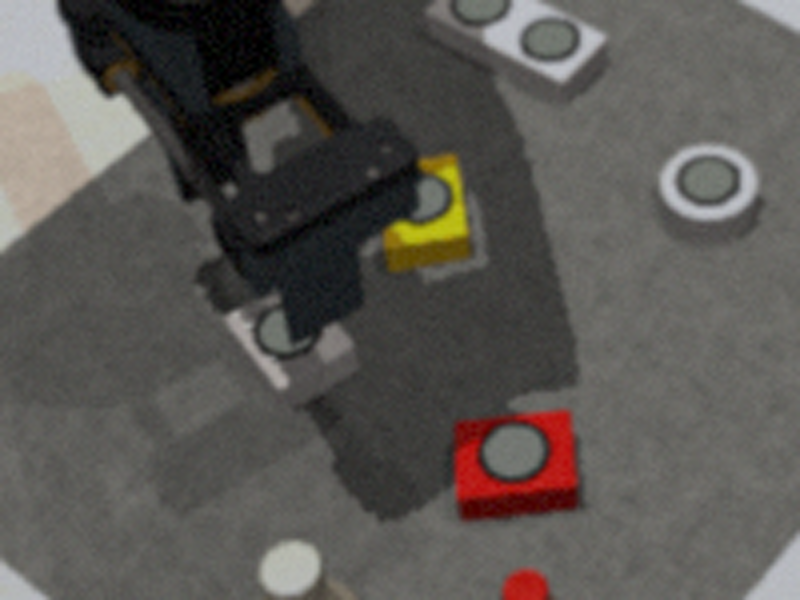

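The gripper is above the white mount, whose window is at crop (287,330) against a prediction of (290,327). I'll descend and grip.

Emit:
apply_moves:
  increments:
    - [1,0.001,-0.001,-0.018,0,0,0]
    - [1,0,0,-0.018,0,0,0]
    - [1,0,0,-0.018,0,0,0]
    - [1,0,0,-0.01,0,0,0]
    - [1,0,0,-0.004,0,0,0]

```text
time_s: 3.6
ee_pos: [498.4, -300.5, 23.5]
ee_rot: [-179.9, -0.0, 74.7]
force: [-0.1, 0.6, 0.0]
gripper_width: 91.3
gripper_force: 0.0
```

Emit:
apply_moves:
  increments:
    - [1,0,0,0,0,0,0]
    - [-1,0,0,0,0,0,0]
    - [-1,0,0,0,0,0,0]
    - [-1,0,0,0,0,0,0]
    - [-1,0,0,0,0,0,0]
  newtons: 25

```text
time_s: 4.02
ee_pos: [499.0, -301.3, 24.8]
ee_rot: [179.9, 0.0, 74.7]
force: [0.3, 0.3, 1.4]
gripper_width: 67.3
gripper_force: 0.0
```

Emit:
apply_moves:
  increments:
    - [-1,0,0,0,0,0,0]
    - [-1,0,0,0,0,0,0]
    - [-1,0,0,0,0,0,0]
    - [-1,0,0,0,0,0,0]
    - [-1,0,0,0,0,0,0]

```text
time_s: 4.43
ee_pos: [498.5, -301.0, 24.2]
ee_rot: [-180.0, -0.0, 74.7]
force: [-1.2, 0.4, 3.0]
gripper_width: 52.2
gripper_force: 25.0
```

Emit:
apply_moves:
  increments:
    - [-1,0,0,0.01,0,0,0]
    - [-1,0,0,0.025,0,0,0]
    - [-1,0,0,0.035,0,0,0]
    - [-1,0,0,0.035,0,0,0]
    - [-1,0,0.01,0.03,0,0,0]

```text
time_s: 4.85
ee_pos: [499.0, -292.4, 161.5]
ee_rot: [179.9, 0.1, 74.6]
force: [1.1, -0.3, -0.3]
gripper_width: 51.7
gripper_force: 25.0
```

Emit:
apply_moves:
  increments:
    - [-1,0.001,0.02,0,0,0,1.7]
    - [-1,0.001,0.026,0,0,0,1.7]
    - [-1,0.001,0.03,0,0,0,1.7]
    - [-1,0.001,0.03,0,0,0,1.7]
    - [-1,0.001,0.03,0,0,0,1.7]

```text
time_s: 5.27
ee_pos: [503.3, -153.8, 159.4]
ee_rot: [180.0, 0.0, 83.2]
force: [0.3, -0.5, -1.8]
gripper_width: 51.8
gripper_force: 25.0
```

Emit:
apply_moves:
  increments:
    - [-1,0.001,0.03,0,0,0,1.7]
    - [-1,0.001,0.03,0,0,0,1.7]
    - [-1,0.001,0.03,0,0,0,1.7]
    - [-1,0.001,0.03,0,0,0,1.7]
    - [-1,0.001,0.03,0,0,0,1.7]

```text
time_s: 5.68
ee_pos: [508.4, -3.6, 159.5]
ee_rot: [180.0, 0.0, 91.8]
force: [0.6, 0.2, -1.6]
gripper_width: 52.0
gripper_force: 25.0
```

Emit:
apply_moves:
  increments:
    - [-1,0.002,0.03,0,0,0,1.7]
    - [-1,0.002,0.03,0,0,0,1.7]
    - [-1,0.002,0.03,0,0,0,1.7]
    - [-1,0.002,0.03,0,0,0,1.7]
    - [-1,0.002,0.03,0,0,0,1.7]

```text
time_s: 6.1
ee_pos: [518.4, 146.5, 159.4]
ee_rot: [180.0, 0.0, 100.3]
force: [0.4, -0.4, 0.0]
gripper_width: 51.7
gripper_force: 25.0
```

Emit:
apply_moves:
  increments:
    - [-1,0.002,0.03,0,0,0,1.7]
    - [-1,0.002,0.03,0,0,0,1.7]
    - [-1,0.002,0.03,0,0,0,1.7]
    - [-1,0,0.01,0,0,0,1.7]
    - [-1,0,0,0,0,0,0]

```text
time_s: 6.52
ee_pos: [524.5, 247.2, 159.0]
ee_rot: [180.0, -0.0, 107.2]
force: [-0.1, -0.8, -0.3]
gripper_width: 51.7
gripper_force: 25.0
```

```bash
python3 - <<'E'
from h import *
g=grab('scene');a=cv2.resize(g['color'][140:290,300:500],(800,600),interpolation=2);cv2.imwrite('pics/s3.png',a[:,:,::-1].copy())
s=status.state();print(s['ee_pos'],s['ee_rot'],s['gripper_width'])
def q(X):return (p(g,X)-[300,140])*4
e=np.array(s['ee_pos']);print(q(e-[0,0,5]),q([525,245,50]),q([499.2,327,50]),q([548.2,170.5,26]))
E
```

```text
[524.26270742 245.37415546 158.92085877] [-1.79972271e+02  4.06157204e-02  1.07100086e+02] 52.23586173682799
[397.10042267 118.60817645] [385.21937062 267.376398  ] [422.17449036 185.16758229] [346.00440917 380.72049785]
```

View pics/s3.png

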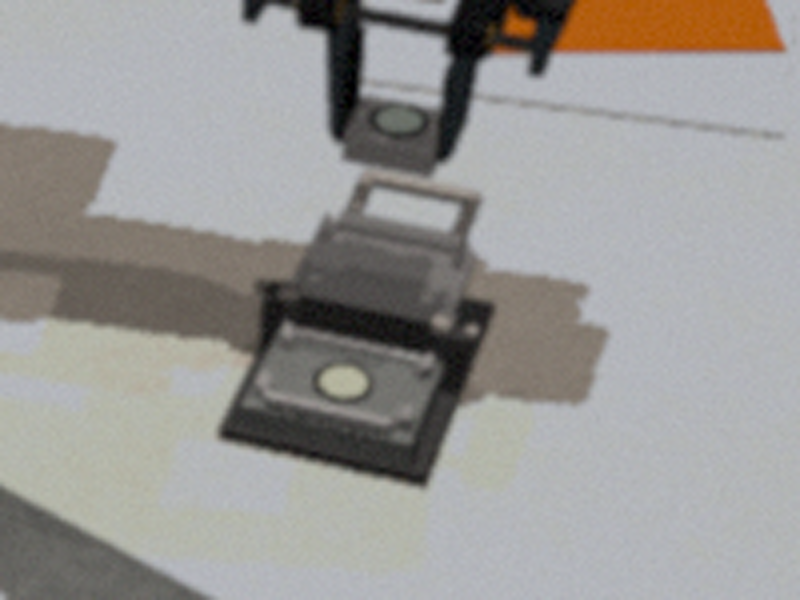

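The mount is held level with its window at (399,120). The handle at (420,185), plate at (385,265) and nest at (343,382) match the model to about 1 px, so I'll lower it in.

Emit:
apply_moves:
  increments:
    - [-1,0,0,-0.018,0,0,0]
    - [-1,0,0,-0.02,0,0,0]
    - [-1,0,0,-0.018,0,0,0]
    - [-1,0,0,-0.012,0,0,0]
    - [-1,0,0,-0.008,0,0,0]

```text
time_s: 6.98
ee_pos: [523.7, 242.7, 81.7]
ee_rot: [-179.8, 0.1, 106.9]
force: [-0.5, -0.6, -1.2]
gripper_width: 51.6
gripper_force: 25.0
```

Emit:
apply_moves:
  increments:
    - [-1,0,0,-0.004,0,0,0]
    - [-1,0,0,-0.002,0,0,0]
    - [-1,0,0,-0.001,0,0,0]
    - [-1,0,0,0,0,0,0]
    - [-1,0,0,0,0,0,0]

```text
time_s: 7.4
ee_pos: [525.1, 245.1, 76.7]
ee_rot: [179.9, -0.0, 107.0]
force: [-0.8, -0.1, -1.3]
gripper_width: 51.9
gripper_force: 25.0
```

Emit:
apply_moves:
  increments:
    - [-1,0,0,-0.001,0,0,0]
    - [-1,0,0,-0.001,0,0,0]
    - [-1,0,0,0,0,0,0]

```text
time_s: 7.65
ee_pos: [524.8, 245.1, 74.2]
ee_rot: [180.0, -0.0, 107.0]
force: [0.1, 0.4, -1.2]
gripper_width: 51.8
gripper_force: 25.0
```

Emit:
apply_moves:
  increments:
    - [-0.1,0,0,0,0,0,0]
    - [0.3,0,0,0,0,0,0]
    - [0.6,0,0,0,0,0,0]
    - [1,0,0,0,0,0,0]
    - [1,0,0,0,0,0,0]

```text
time_s: 8.07
ee_pos: [524.1, 244.8, 74.0]
ee_rot: [-179.9, 0.0, 107.0]
force: [-0.1, -0.1, 6.5]
gripper_width: 75.6
gripper_force: 3.0
```

Emit:
apply_moves:
  increments:
    - [1,0,0,0,0,0,0]
    - [1,0,0,0.008,0,0,0]
    - [1,0,0,0.02,0,0,0]
    - [1,0,0,0.03,0,0,0]
    - [1,0,0,0.03,0,0,0]

```text
time_s: 8.48
ee_pos: [524.1, 244.8, 162.7]
ee_rot: [-179.9, 0.0, 107.0]
force: [0.5, 0.3, -0.8]
gripper_width: 91.2
gripper_force: 0.0
```

Emit:
apply_moves:
  increments:
    - [1,-0.002,0.0063,0,0,0,6.5]
    - [1,-0.002,0.0063,0,0,0,6.5]
    - [0.5,-0.002,0.0063,0,0,0,6.5]
    - [0.2,-0.002,0.0063,0,0,0,6.5]
    - [-0.1,-0.002,0.0063,0,0,0,6.5]

```text
time_s: 8.9
ee_pos: [514.6, 276.8, 162.6]
ee_rot: [180.0, 0.0, 139.8]
force: [-0.5, -0.3, -0.4]
gripper_width: 74.2
gripper_force: 0.0
```

Emit:
apply_moves:
  increments:
    - [-0.1,-0.002,0.0063,0,0,0,6.5]
    - [-0.1,-0.002,0.0063,0,0,0,6.5]
    - [-0.1,-0.002,0.0063,0,0,0,6.5]
    - [-0.1,-0.002,0.0063,0,0,0,6.5]
    - [-0.1,-0.002,0.0063,0,0,0,6.5]

```text
time_s: 9.32
ee_pos: [504.6, 308.3, 162.5]
ee_rot: [180.0, 0.0, 172.3]
force: [0.2, -0.1, 0.1]
gripper_width: 42.1
gripper_force: 0.0
```

Emit:
apply_moves:
  increments:
    - [-0.1,-0.002,0.0063,0,0,0,6.5]
    - [-0.1,-0.002,0.0063,0,0,0,6.5]
    - [-0.1,-0.002,0.0063,0,0,0,6.5]
    - [-0.1,0,0,0,0,0,5.8]
    - [-0.1,0,0,0,0,0,0]

```text
time_s: 9.73
ee_pos: [498.6, 327.2, 162.4]
ee_rot: [180.0, 0.0, -162.6]
force: [-0.5, 0.1, -0.6]
gripper_width: 40.9
gripper_force: 0.0
```

```bash
python3 - <<'E'
from h import *
g=grab('scene');a=cv2.resize(g['color'][140:290,300:500],(800,600),interpolation=2);cv2.imwrite('pics/s4.png',a[:,:,::-1].copy())
s=status.state();print(s['ee_pos'],s['ee_rot'],s['gripper_width'])
def q(X):return (p(g,X)-[300,140])*4
e=np.array(s['ee_pos']);print(q(e-[0,0,14]),q([525,245,70]),q([499.2,327,50]))
E
```

```text
[498.59862486 327.04967194 162.34360216] [ 1.79990638e+02  2.23508041e-02 -1.62803434e+02] 41.17204530692311
[434.63057507  47.15521347] [387.54312402 240.11560443] [422.17449036 185.16758229]
```

View pics/s4.png

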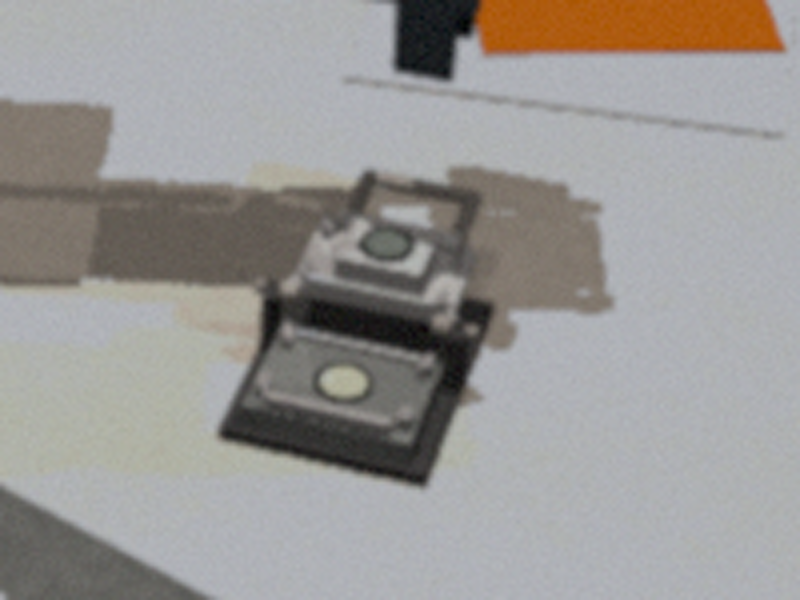

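The mount sits flat in the pocket, glass up, with its window at (387,243) against a predicted (387,240). I'll lower onto the handle bar at (420,186).

Emit:
apply_moves:
  increments:
    - [-0.1,0,0,-0.025,0,0,0]
    - [-0.1,0,0,-0.03,0,0,0]
    - [-0.1,0,0,-0.03,0,0,0]
    - [-0.1,0,0,-0.02,0,0,0]
    - [-0.1,0,0,-0.012,0,0,0]

```text
time_s: 10.2
ee_pos: [497.3, 325.8, 42.5]
ee_rot: [-179.9, -0.2, -162.9]
force: [-0.0, -0.3, 0.5]
gripper_width: 41.1
gripper_force: 0.0
```

Emit:
apply_moves:
  increments:
    - [-0.1,0,0,0,0,0,0]
    - [-1,0,0,0,0,0,0]
    - [-1,0,0,0,0,0,0]
    - [-1,0,0,0,0,0,0]
    - [-1,0,0,0,0,0,0]
  newtons: 15

```text
time_s: 10.62
ee_pos: [499.3, 327.3, 46.3]
ee_rot: [180.0, 0.1, -162.7]
force: [-0.2, -0.4, 0.8]
gripper_width: 17.2
gripper_force: 0.0
```

Emit:
apply_moves:
  increments:
    - [-1,0,0,0,0,0,0]
    - [-1,0,0,0,0,0,0]
    - [-1,0,0,0,0,0,0]
    - [-1,0,0,0,0,0,0]

```text
time_s: 10.95
ee_pos: [498.5, 330.0, 46.2]
ee_rot: [179.7, 0.2, -162.8]
force: [-2.8, 8.4, 1.4]
gripper_width: 9.3
gripper_force: 15.0
```

```bash
python3 - <<'E'
import numpy as np
N=50;u=np.arange(N+1)/N
# mild ease at both ends
th=np.pi*(u-0.6*np.sin(2*np.pi*u)/(2*np.pi))
r=125*(np.cos(th));z=125*np.sin(th);a=np.radians(17.3)
P=np.round(np.c_[-np.sin(a)*r,np.cos(a)*r,z]*2)/2000
D=np.diff(P,axis=0).round(4)
for i in range(0,N,5): print('['+', '.join('[-1, %g, %g, %g, 0, 0, 0]'%tuple(d+0.) for d in D[i:i+5])+']')
E
```

```text
[[-1, 0, 0, 0.003, 0, 0, 0], [-1, 0, -0.0005, 0.0035, 0, 0, 0], [-1, 0, 0, 0.003, 0, 0, 0], [-1, 0, -0.0005, 0.004, 0, 0, 0], [-1, 0, -0.0005, 0.0035, 0, 0, 0]]
[[-1, 0.0005, -0.0005, 0.0045, 0, 0, 0], [-1, 0, -0.0005, 0.0045, 0, 0, 0], [-1, 0.0005, -0.0015, 0.005, 0, 0, 0], [-1, 0.0005, -0.0015, 0.005, 0, 0, 0], [-1, 0.0005, -0.0015, 0.006, 0, 0, 0]]
[[-1, 0.0005, -0.0025, 0.0065, 0, 0, 0], [-1, 0.001, -0.003, 0.0065, 0, 0, 0], [-1, 0.001, -0.0035, 0.007, 0, 0, 0], [-1, 0.0015, -0.004, 0.007, 0, 0, 0], [-1, 0.0015, -0.005, 0.0075, 0, 0, 0]]
[[-1, 0.002, -0.006, 0.007, 0, 0, 0], [-1, 0.002, -0.0065, 0.0075, 0, 0, 0], [-1, 0.0025, -0.008, 0.007, 0, 0, 0], [-1, 0.0025, -0.0085, 0.0065, 0, 0, 0], [-1, 0.003, -0.0095, 0.006, 0, 0, 0]]
[[-1, 0.003, -0.01, 0.005, 0, 0, 0], [-1, 0.0035, -0.011, 0.004, 0, 0, 0], [-1, 0.0035, -0.0115, 0.003, 0, 0, 0], [-1, 0.004, -0.0115, 0.002, 0, 0, 0], [-1, 0.0035, -0.012, 0.0005, 0, 0, 0]]
[[-1, 0.0035, -0.012, -0.0005, 0, 0, 0], [-1, 0.004, -0.0115, -0.002, 0, 0, 0], [-1, 0.0035, -0.0115, -0.003, 0, 0, 0], [-1, 0.0035, -0.011, -0.004, 0, 0, 0], [-1, 0.003, -0.01, -0.005, 0, 0, 0]]
[[-1, 0.003, -0.0095, -0.006, 0, 0, 0], [-1, 0.0025, -0.0085, -0.0065, 0, 0, 0], [-1, 0.0025, -0.008, -0.007, 0, 0, 0], [-1, 0.002, -0.0065, -0.0075, 0, 0, 0], [-1, 0.002, -0.006, -0.007, 0, 0, 0]]
[[-1, 0.0015, -0.005, -0.0075, 0, 0, 0], [-1, 0.0015, -0.004, -0.007, 0, 0, 0], [-1, 0.001, -0.0035, -0.007, 0, 0, 0], [-1, 0.001, -0.003, -0.0065, 0, 0, 0], [-1, 0.0005, -0.0025, -0.0065, 0, 0, 0]]
[[-1, 0.0005, -0.0015, -0.006, 0, 0, 0], [-1, 0.0005, -0.0015, -0.005, 0, 0, 0], [-1, 0.0005, -0.0015, -0.005, 0, 0, 0], [-1, 0, -0.0005, -0.0045, 0, 0, 0], [-1, 0.0005, -0.0005, -0.0045, 0, 0, 0]]
[[-1, 0, -0.0005, -0.0035, 0, 0, 0], [-1, 0, -0.0005, -0.004, 0, 0, 0], [-1, 0, 0, -0.003, 0, 0, 0], [-1, 0, -0.0005, -0.0035, 0, 0, 0], [-1, 0, 0, -0.003, 0, 0, 0]]
```

Emit:
apply_moves:
  increments:
    - [-1,-0.001,0.002,0,0,0,0]
    - [-1,0,0,0,0,0,0]
    - [-1,0,0,0,0,0,0]

```text
time_s: 11.2
ee_pos: [498.4, 330.0, 46.1]
ee_rot: [179.9, 0.2, -162.7]
force: [-0.0, 3.6, 4.7]
gripper_width: 9.5
gripper_force: 15.0
```

Going through the swing, first half first.

Emit:
apply_moves:
  increments:
    - [-1,0,0.0005,0.003,0,0,0]
    - [-1,0,0,0.0035,0,0,0]
    - [-1,0,0,0.003,0,0,0]
    - [-1,0,-0.0005,0.004,0,0,0]
    - [-1,0,-0.0005,0.0035,0,0,0]

```text
time_s: 11.62
ee_pos: [498.5, 329.0, 62.4]
ee_rot: [179.9, 0.1, -162.7]
force: [3.2, 4.3, -2.7]
gripper_width: 9.8
gripper_force: 15.0
```

Emit:
apply_moves:
  increments:
    - [-1,0.0005,-0.0005,0.0045,0,0,0]
    - [-1,0,-0.0005,0.0045,0,0,0]
    - [-1,0.0005,-0.0015,0.005,0,0,0]
    - [-1,0.0005,-0.0015,0.005,0,0,0]
    - [-1,0.0005,-0.0015,0.006,0,0,0]

```text
time_s: 12.03
ee_pos: [500.2, 323.8, 87.4]
ee_rot: [179.9, 0.1, -162.7]
force: [3.7, 4.0, -2.1]
gripper_width: 9.5
gripper_force: 15.0
```

Emit:
apply_moves:
  increments:
    - [-1,0.0005,-0.0025,0.0065,0,0,0]
    - [-1,0.001,-0.003,0.0065,0,0,0]
    - [-1,0.001,-0.0035,0.007,0,0,0]
    - [-1,0.0015,-0.004,0.007,0,0,0]
    - [-1,0.0015,-0.005,0.0075,0,0,0]

```text
time_s: 12.45
ee_pos: [505.4, 307.0, 122.8]
ee_rot: [179.7, 0.1, -162.8]
force: [0.2, 8.4, 1.4]
gripper_width: 9.2
gripper_force: 15.0
```

Emit:
apply_moves:
  increments:
    - [-1,0.002,-0.006,0.007,0,0,0]
    - [-1,0.002,-0.0065,0.0075,0,0,0]
    - [-1,0.0025,-0.008,0.007,0,0,0]
    - [-1,0.0025,-0.0085,0.0065,0,0,0]
    - [-1,0.003,-0.0095,0.006,0,0,0]

```text
time_s: 12.87
ee_pos: [517.0, 269.2, 158.5]
ee_rot: [179.6, 0.2, -162.7]
force: [-2.4, 7.2, 8.3]
gripper_width: 9.5
gripper_force: 15.0
```

Emit:
apply_moves:
  increments:
    - [-1,0.003,-0.01,0.005,0,0,0]
    - [-1,0.0035,-0.011,0.004,0,0,0]
    - [-1,0.0035,-0.0115,0.003,0,0,0]
    - [-1,0.004,-0.0115,0.002,0,0,0]
    - [-1,0.0035,-0.012,0.0005,0,0,0]

```text
time_s: 13.28
ee_pos: [535.0, 210.5, 172.2]
ee_rot: [179.9, 0.2, -162.7]
force: [1.3, 3.2, 2.2]
gripper_width: 9.2
gripper_force: 15.0
```

Emit:
apply_moves:
  increments:
    - [-1,0.0035,-0.012,-0.0005,0,0,0]
    - [-1,0.004,-0.0115,-0.002,0,0,0]
    - [-1,0.0035,-0.0115,-0.003,0,0,0]
    - [-1,0.0035,-0.011,-0.004,0,0,0]
    - [-1,0.003,-0.01,-0.005,0,0,0]

```text
time_s: 13.7
ee_pos: [552.4, 153.1, 154.9]
ee_rot: [-180.0, -0.0, -162.7]
force: [2.7, 2.8, 1.8]
gripper_width: 9.6
gripper_force: 15.0
```

Emit:
apply_moves:
  increments:
    - [-1,0.003,-0.0095,-0.006,0,0,0]
    - [-1,0.0025,-0.0085,-0.0065,0,0,0]
    - [-1,0.0025,-0.008,-0.007,0,0,0]
    - [-1,0.002,-0.0065,-0.0075,0,0,0]
    - [-1,0.002,-0.006,-0.007,0,0,0]

```text
time_s: 14.12
ee_pos: [563.7, 115.2, 120.2]
ee_rot: [180.0, -0.1, -162.7]
force: [0.2, 3.6, -0.4]
gripper_width: 9.8
gripper_force: 15.0
```

Emit:
apply_moves:
  increments:
    - [-1,0.0015,-0.005,-0.0075,0,0,0]
    - [-1,0.0015,-0.004,-0.007,0,0,0]
    - [-1,0.001,-0.0035,-0.007,0,0,0]
    - [-1,0.001,-0.003,-0.0065,0,0,0]
    - [-1,0.0005,-0.0025,-0.0065,0,0,0]

```text
time_s: 14.53
ee_pos: [569.0, 97.6, 86.0]
ee_rot: [180.0, -0.1, -162.7]
force: [0.0, 1.3, 0.8]
gripper_width: 9.4
gripper_force: 15.0
```

Emit:
apply_moves:
  increments:
    - [-1,0.0005,-0.0015,-0.006,0,0,0]
    - [-1,0.0005,-0.0015,-0.005,0,0,0]
    - [-1,0.0005,-0.0015,-0.005,0,0,0]
    - [-1,0,-0.0005,-0.0045,0,0,0]
    - [-1,0.0005,-0.0005,-0.0045,0,0,0]

```text
time_s: 14.95
ee_pos: [570.8, 92.0, 61.4]
ee_rot: [-180.0, -0.1, -162.7]
force: [-3.7, -1.0, 2.0]
gripper_width: 9.4
gripper_force: 15.0
```

Emit:
apply_moves:
  increments:
    - [-1,0,-0.0005,-0.0035,0,0,0]
    - [-1,0,-0.0005,-0.004,0,0,0]
    - [-1,0,0,-0.003,0,0,0]
    - [-1,0,-0.0005,-0.003,0,0,0]
    - [-1,0,0,-0.001,0,0,0]

```text
time_s: 15.37
ee_pos: [571.2, 90.9, 46.9]
ee_rot: [180.0, -0.1, -162.7]
force: [-3.0, 0.4, 1.1]
gripper_width: 9.3
gripper_force: 15.0
```

Emit:
apply_moves:
  increments:
    - [-1,0,0,-0.001,0,0,0]
    - [-1,0,0,-0.001,0,0,0]
    - [-1,0,0,0,0,0,0]

```text
time_s: 15.62
ee_pos: [571.2, 90.9, 45.2]
ee_rot: [180.0, -0.1, -162.7]
force: [-2.8, 0.4, -1.0]
gripper_width: 9.5
gripper_force: 15.0
```

Emit:
apply_moves:
  increments:
    - [-1,0,0,-0.001,0,0,0]
    - [-1,0,0,-0.001,0,0,0]
    - [-1,0,0,0,0,0,0]

```text
time_s: 15.87
ee_pos: [571.2, 90.8, 43.2]
ee_rot: [180.0, -0.0, -162.7]
force: [-4.6, -0.9, 0.0]
gripper_width: 9.6
gripper_force: 15.0
```

Emit:
apply_moves:
  increments:
    - [-1,0,0,-0.001,0,0,0]
    - [-1,0,0,0,0,0,0]
    - [-1,0,0,0,0,0,0]

```text
time_s: 16.12
ee_pos: [571.2, 90.9, 43.1]
ee_rot: [180.0, -0.0, -162.7]
force: [-5.7, 0.1, 5.5]
gripper_width: 9.8
gripper_force: 15.0
```

Emit:
apply_moves:
  increments:
    - [-1,0,0,-0.001,0,0,0]
    - [-1,0,0,-0.001,0,0,0]
    - [-1,0,0,0,0,0,0]

```text
time_s: 16.37
ee_pos: [571.4, 90.9, 42.7]
ee_rot: [180.0, 0.0, -162.7]
force: [-8.3, -1.1, 15.3]
gripper_width: 9.7
gripper_force: 15.0
```

Emit:
apply_moves:
  increments:
    - [-0.8,0,0,0,0,0,0]
    - [-0.5,0,0,0,0,0,0]
    - [-0.2,0,0,0,0,0,0]
    - [-0.2,0,0,0,0,0,0]
    - [-0.2,0,0,0,0,0,0]

```text
time_s: 16.78
ee_pos: [572.7, 91.0, 40.5]
ee_rot: [-180.0, 0.1, -162.7]
force: [-0.9, -0.5, 1.3]
gripper_width: 33.4
gripper_force: 0.0
```

Emit:
apply_moves:
  increments:
    - [-0.2,0,0,0.01,0,0,0]
    - [-0.2,0,0,0.02,0,0,0]
    - [-0.2,0,0,0.03,0,0,0]
    - [-0.2,0,0,0.04,0,0,0]
    - [-0.2,0,0,0.04,0,0,0]

```text
time_s: 17.2
ee_pos: [571.2, 90.8, 181.9]
ee_rot: [180.0, -0.1, -162.7]
force: [-0.0, 0.8, -0.5]
gripper_width: 36.5
gripper_force: 0.0
```

Emit:
apply_moves:
  increments:
    - [-0.2,-0.03,-0.03,0,0,0,0]
    - [-0.2,-0.03,-0.03,0,0,0,0]
    - [-0.2,-0.03,-0.03,0,0,0,0]
    - [-0.2,-0.03,-0.03,0,0,0,0]
    - [-0.2,0,0,0,0,0,0]

```text
time_s: 17.62
ee_pos: [448.2, -30.2, 180.8]
ee_rot: [-180.0, -0.3, -162.9]
force: [-0.1, 0.1, -0.3]
gripper_width: 36.7
gripper_force: 0.0
```

```bash
python3 - <<'E'
from h import *
s=grab('scene')['color'];t=grab('top')['color']
a=np.hstack([cv2.resize(s[170:290,320:440],(400,400),interpolation=2),cv2.resize(t[190:310,150:270],(400,400),interpolation=2)]);cv2.imwrite('pics/s5.png',a[:,:,::-1].copy())
E
```

```text
(no output)
```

View pics/s5.png

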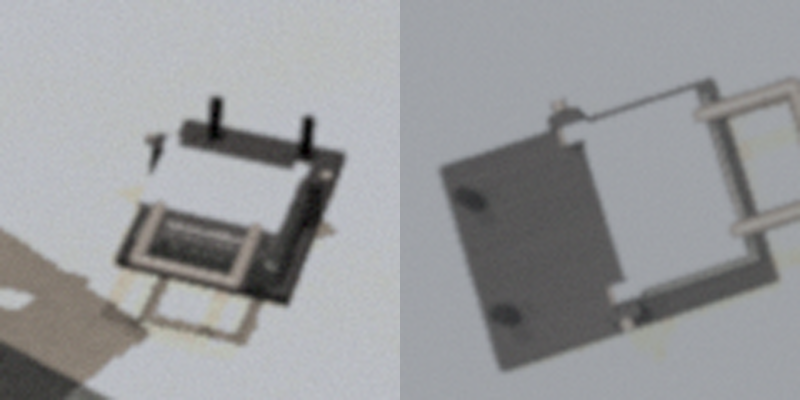

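The plate lies closed over the nest, with the handle bar at scene crop (190,270). A quick check of the bar's height will confirm it is fully down.

```bash
python3 - <<'E'
from h import *
g=grab('scene')
for z in(50,56,62): print(z,(p(g,[572.7,91.5,z])-[320,170])/.3)
E
```

```text
50 [188.05462138 268.32803826]
56 [188.46108373 261.43209698]
62 [188.87036227 254.49072226]
```

The bar's position fits a handle height of 50 mm, so the flipper is fully closed. I'm handing it in.

```bash
python3 -c "
from h import *
print(env.job_done())"
```

```text
the job is handed in; nothing more can be done
None
```

I seated the single-window mount glass up in the pocket, swung the flipper fully over the nest and let go. The handle sits at its closed height of 50 mm, but the mount is hidden under the closed plate, so I couldn't see how it lies. I handed the job in at about 18 s.

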